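Wind the well plate into the imaging position

TASK

Take the crank with the red handle, fit it fully down onto the brass square shaft end of the slide table, and wind it until the pointer of the carriage with the well plate stands in the green band of the scale. Leave the crank sitting on the shaft.

Things in the scene. Friction and masses are not known exactly. Their poses are not given: they have to be found in the camera images.
- crank: Red-gripped steel crank, 0.3 kg, standing balanced. Origin: centre of the hub's underside; z up, x towards its handle. Hub 38 mm square, 38 high; in its underside a square socket 18.4 wide, 30 deep, sides along x and y, mouth flared to 30. On the hub a red 24 mm square grip, z 38-68: pinch across y, fingertips above z 40. Tail ball to x -47. Ignore the smaller black-handled crank: it does not fit.
- crank_handle (a point): Point on the axis of the crank's upright red handle, where to pinch it: 65 mm along x, 62 above the crank's origin. Round sleeve, 20 mm diameter, z 38-83 over the hub's underside, spinning freely on its pin, so pinching fingers can circle without turning. The arm below it (14 mm wide) has its top at z 36.
- shaft_top (a point): Tip of the upright brass square shaft, 104 mm over the bench; x, y along its flats, z up; turns with the shaft. 16 mm square, top 8 mm tapered to 8 wide. The hub rests on the dark collar (44 mm diameter) 26 below the tip: seated, the crank's origin is 26 mm below. Fits in any of 4 square positions, 9 degrees of play. The table's bed lies on the robot's left of the shaft, below 72 mm.
- carriage (a joint): Carriage position in m, 0 to 0.060, starts at 0 to 0.010, grows away from the shaft. The shaft drives it: clockwise seen from above increases it, 0.020 per full turn, about 2 N at the handle; it stays where left. Its orange pointer runs along the white scale on the side far from the robot; green band 16 mm wide: pointer in it from 0.037 to 0.053, middle 0.045.
Not all that is in view belongs to the job. What is shaped like the crank but blue is not meant.

How it is judged:
By the outcome, as a careful person would: the job done as asked, in the order asked, and still so for the second after the job is handed in, with the robot touching nothing.
It also fails if it takes over 69 s, if anything falls off the work surface, if the arm or the gripper's body presses on something with over 40 N, if the wrist force passes 120 N, or if a joint passes its speed limit or range.

ROBOT

A 6-joint arm with a two-finger parallel gripper is mounted at the origin on the work surface. World frame = base frame: x ahead of the robot, y to its left, z up, the work surface at z = 0. Lengths are in m, angles in rad, forces in N, time in s.
With the tool pointing down it reaches from about 0.275 to 0.975 m from the base axis. Payload 8.4 kg.
Tool frame: the origin (TCP) lies at the very end of the fingers, on their centre line; the grasp point (between the pads) lies 19 mm behind it; y points along the fingers, z is the direction in which the jaws open and shut, and the axes are right-handed (so a half turn about y gives the same grasp; the last joint's range is limited). The gripper opens to 92 mm and grips with 3 to 60 N. Pads are 20 mm wide; open, the fingers measure 128 mm over their backs; the gripper's body (75 mm by 189 mm) begins 69 mm behind the grasp point.
Start: joints at [-1.284, 0.353, 1.633, -0, 1.155, -0.002], TCP at [0.178, -0.599, 0.215] pointing down, gripper open.
Joint ranges: [-2.63, 2.63], [-0.92, 2.1], [0.06, 2.66], [-1.3, 4.44], [0, 2.69], [-3.02, 3.02]. Speed limits (rad/s): [2.22, 2.22, 2.79, 3.14, 3.14, 3.14].

INTERFACE

Orientations are given as a rotation vector (axis times angle).
In Python, from cell import state, optics, hand_in gives the robot as it stands.
- The arm moves only by the tool jog_arm, never from a script. Its argument "moves" is a list of rows, each a list of 7 numbers: the shift along the tool's x, y, z in mm, then the turn, a rotation vector about the tool's x, y, z in degrees, then the gripper's target within -1 to 1 (fully open at 1, half-way at 0, shut at -1). In form: [[x, y, z, ax, ay, az, jaw], ...]. A call has 1 to 8 rows; each row is the pose to reach, as a shift and turn from the pose commanded when the call began, along the tool's axes at that moment; what a row does not reach only later rows make up. A row lasts 1/12 s, in which the tool goes at most 41.7 mm and 7.16 degrees, less where a joint would pass 70% of its speed; a pose out of reach is approached as far as the arm can. A call with a gripper value outside its range is refused whole. The fingers move at their own pace and stop on an object; "squeeze" is the grip in N (left out, the last holds). Time passes only in rows, so rows that repeat a pose let the fingers close. It gives the time, the measured TCP pose, the force and the opening at its end, in the units of the state.
- state(): the state, without advancing time (a new reading comes with each control period).
- optics.read_camera(name): name is "scene" or "top" or "wrist"; returns a dict with "image" (400x640x3 uint8, red, green, blue), "range_z" (400x640 float32, m along the optical axis (not along the pixel's ray), 0 where there is no reading), "mtx" (3x3 intrinsics, pixels), "rvec" (rotation vector, rad) and "tvec" (3), from world to camera coordinates, as OpenCV has them; the wrist camera has in their place "tool_from_camera" (4x4, takes a point from camera to tool coordinates, whose origin is the TCP and whose axes are the tool frame's). Camera axes: x right, y down, z forward; pixel columns grow to the right and rows downward; lengths in m; the calibration is good to about 2 mm. A picture is of the moment at which its call begins: read the wrist's pose just before it.
- hand_in(): hands the job in, once; it reports no verdict.
The state is a dict: "time_s": time; "qpos": joint angles; "joint_velocities": joint speeds; "tau": joint torques, N m; "tool_pos": TCP position; "eef_rot": TCP orientation; "ft_force": force on the tool from outside, world axes, zero at the start; "ft_torque": the same for the moment, N m; "gripper_width": finger opening in m.
Only numpy, scipy, OpenCV 4.12 (cv2) and the standard library are available. Lean on these libraries where they do the work, as an engineer would, in place of code of your own. Each camera call takes 0.05 s, during which the arm holds its last target.

## Working session

There is one attempt and no reset: what is moved stays moved. The work goes in short steps, Python scripts to look and compute and a tool call to move; the robot and the scene stay as the last step left them, time stands still between calls to the robot, and variables do not carry over. Pictures are saved under pics/ and viewed, and the job is handed in when it is done.

Besides the shell and the picture viewer there is one more tool, called after ">>>" as name(argument=value, ...), one argument or row to a line, values as JSON. jog_arm: Moves the arm, as the interface text tells. Its arguments: {"type":"object","properties":{"moves":{"type":"array","items":{"type":"array","items":{"type":"number"}}},"squeeze":{"type":"number"}},"required":["moves"]}

```bash
ls; mkdir -p pics; python3 - <<'E'
from cell import state, optics
import cv2
print(state())
for n in ["scene","top","wrist"]:
    d=optics.read_camera(n)
    cv2.imwrite(f"pics/{n}0.png",d["image"][:,:,::-1])
    print(n,d["mtx"].tolist(),{k:d[k].tolist() for k in d if k in("rvec","tvec","tool_from_camera")})
E
```

```text
pics
{'time_s': 0.0, 'qpos': array([-1.28436776e+00,  3.53654750e-01,  1.63414465e+00, -6.32892256e-06,
        1.15518074e+00, -2.37216747e-03]), 'joint_velocities': array([ 0.00070786, -0.0004048 ,  0.00054748, -0.00079479, -0.00062666,
       -0.00118533]), 'tau': array([-8.38025899e-04, -5.93843186e+01, -3.34219766e+01,  6.96821557e-02,
        2.32357287e-02, -1.16992392e-04]), 'tool_pos': array([ 0.17787534, -0.59863286,  0.21385507]), 'eef_rot': array([-0.30070602,  2.06791546, -2.06504897]), 'ft_force': array([0.58425499, 0.46073156, 0.37640384]), 'ft_torque': array([-0.04944134, -0.00388801,  0.01091727]), 'gripper_width': 0.09196878805228399}
scene [[370.2623318427653, 0.0, 320.6708351740116], [0.0, 370.2623318427653, 203.18598239983226], [0.0, 0.0, 1.0]] {'rvec': [1.8145790473901968, 1.993895461330744, -0.6053030288425176], 'tvec': [0.1053972523518987, -0.34280400705414116, 1.1822269478242164]}
top [[420.2523464297145, 0.0, 321.19034361187687], [0.0, 420.2523464297145, 194.4354673864371], [0.0, 0.0, 1.0]] {'rvec': [2.1845512804056963, -2.187336002754896, 0.11275884728456156], 'tvec': [-0.07106409895032742, 0.48422542169034616, 1.0485403958070334]}
wrist [[300.34276613034086, 0.0, 321.4849933916866], [0.0, 300.34276613034086, 203.32157121704034], [0.0, 0.0, 1.0]] {'tool_from_camera': [[0.00020671261625752465, 0.9643856002036532, 0.26450022947009155, -0.07328337713270801], [-0.0007413354330760709, -0.2645000146536333, 0.9643853963379998, -0.17123424658031758], [0.9999997038457897, -0.00039543402052040044, 0.0006602577265500798, -0.0005139183266651415], [0.0, 0.0, 0.0, 1.0]]}
```

View pics/scene0.png

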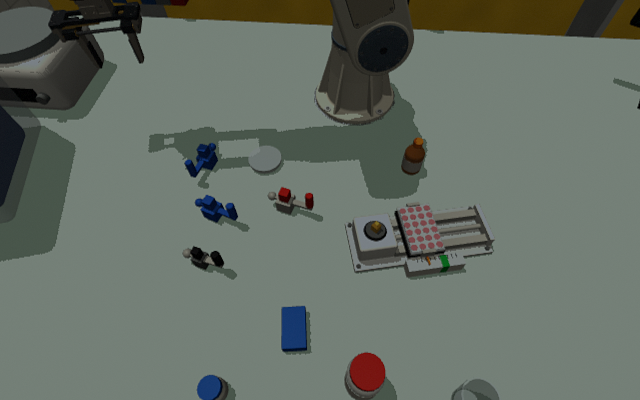

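View pics/top0.png

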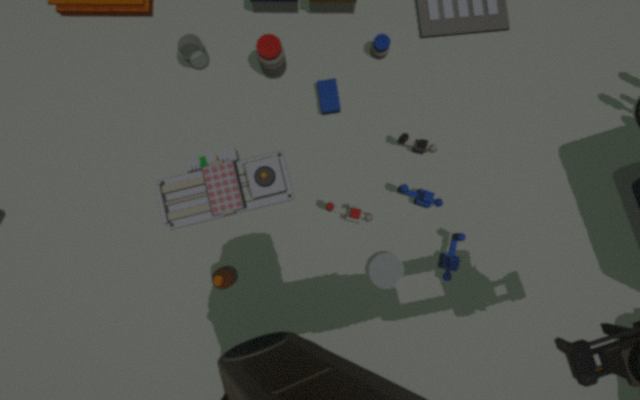

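View pics/wrist0.png

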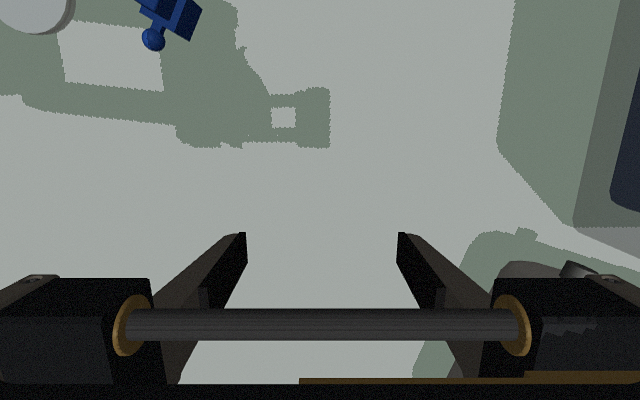

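The scene view shows the red crank's hub at (285,196) and its handle at (309,201), with the shaft at (376,228). In the top view the hub is at (355,213), the handle at (330,206) and the shaft at (264,176). Next I'll measure these with colour masks and range.

```bash
cat > h.py <<'E'
import numpy as np, cv2
from scipy.spatial.transform import Rotation as R
from cell import state, optics
def grab(n):
    s=state(); d=optics.read_camera(n)
    if n=="wrist":
        T=np.eye(4);T[:3,:3]=R.from_rotvec(s["eef_rot"]).as_matrix();T[:3,3]=s["tool_pos"]
        M=T@d["tool_from_camera"]
    else:
        M=np.eye(4);Rm=cv2.Rodrigues(d["rvec"])[0];M[:3,:3]=Rm.T;M[:3,3]=-Rm.T@d["tvec"].ravel()
    d["M"]=M
    v,u=np.mgrid[:400,:640];K=d["mtx"]
    ray=np.dstack([(u-K[0,2])/K[0,0],(v-K[1,2])/K[1,1],np.ones(u.shape)])
    d["ray"]=ray@M[:3,:3].T
    d["P"]=d["ray"]*d["range_z"][...,None]+M[:3,3]
    d["hsv"]=cv2.cvtColor(np.ascontiguousarray(d["image"]),cv2.COLOR_RGB2HSV)
    return d
def onplane(d,m,z):
    o=d["M"][:3,3]; r=d["ray"][m]; return o+r*((z-o[2])/r[:,2])[:,None]
def red(d): h=d["hsv"]; return ((h[...,0]<8)|(h[...,0]>172))&(h[...,1]>150)&(h[...,2]>60)
def blobs(m,mn=8):
    n,l,st,c=cv2.connectedComponentsWithStats(m.astype(np.uint8))
    return [(l==i,st[i],c[i]) for i in range(1,n) if st[i,4]>=mn]
def pix(d,p):
    M=np.linalg.inv(d["M"]);q=M[:3,:3]@np.asarray(p)+M[:3,3];q=d["mtx"]@q;return q[:2]/q[2]
E
python3 - <<'E'
from h import *
np.set_printoptions(precision=4,suppress=True)
for n in ["scene","top"]:
    d=grab(n)
    for m,st,c in blobs(red(d)):
        P=d["P"][m]; 
        if P[:,2].max()>0.12 or abs(c[0]-300)>120: continue
        zt=np.percentile(P[:,2],90); t=P[P[:,2]>zt-0.006]
        print(n,"red",st,c.round(1),"ztop",zt.round(4),t.mean(0),"range",t.min(0),t.max(0), len(t))
    h=d["hsv"]
    br=(h[...,0]>10)&(h[...,0]<30)&(h[...,1]>110)&(h[...,2]>50)
    for m,st,c in blobs(br):
        P=d["P"][m]; print(n,"brass",st,c.round(1),P.mean(0),P.max(0))
    gr=(h[...,0]>50)&(h[...,0]<75)&(h[...,1]>150)
    for m,st,c in blobs(gr):
        print(n,"green",st,c.round(1),d["P"][m].mean(0))
    im=d["image"][:,:,::-1]
    crop=im[150:270,240:500] if n=="scene" else im[130:250,150:410]
    cv2.imwrite(f"pics/{n}1.png",cv2.resize(crop,None,fx=3,fy=3,interpolation=cv2.INTER_CUBIC))
E
```

```text
scene red [305 193   8   6  34] [308.6 195.6] ztop 0.0855 [ 0.4528 -0.0892  0.0834] range [ 0.4456 -0.0975  0.0799] [ 0.46   -0.0814  0.0864] 34
scene brass [ 48   0  31  11 253] [63.3  4.7] [-1.236  -1.8779 -0.459 ] [ 0.9393 -0.0054  0.8025]
scene brass [127   0  14   4  27] [133.4   0.8] [-0.3872 -0.8523  0.0604] [ 0.9393 -0.0054  0.8025]
scene brass [ 164    0  169   25 3404] [256.3  10.5] [-1.2513 -0.6345 -0.4514] [ 0.9393 -0.0054  0.8025]
scene brass [ 408    0  176   36 5313] [494.9  15.3] [-1.2578  0.7897 -0.4218] [0.9393 1.2411 0.8025]
scene brass [600   0  40  39 945] [623.3  21.8] [-1.2579  1.5159 -0.4283] [0.9393 1.6706 0.8025]
scene brass [113   3  11   3  23] [117.2   3.7] [-1.1951 -1.4821 -0.4144] [-0.4356 -0.943   0.0222]
scene brass [405 137  20  22 260] [415.4 149.1] [0.2883 0.1654 0.0869] [0.3045 0.2073 0.1134]
scene brass [371 221  11   9  57] [376. 225.] [0.5274 0.068  0.0991] [0.5362 0.0793 0.1059]
scene brass [427 256   4   9  17] [428.1 260. ] [0.5726 0.191  0.0405] [0.5822 0.1948 0.0438]
scene green [440 255  10  17 102] [444.4 262.8] [0.5755 0.2268 0.0386]
top red [327 204   6   6  26] [329.4 206.2] ztop 0.0841 [ 0.4507 -0.0902  0.0825] range [ 0.4438 -0.0966  0.0796] [ 0.456  -0.0845  0.0848] 26
top red [351 209   9   9  61] [354.8 212.7] ztop 0.0697 [ 0.4353 -0.1524  0.0677] range [ 0.4251 -0.1626  0.0639] [ 0.4448 -0.1431  0.0724] 59
top brass [  48    0  104   16 1142] [102.4   5.7] [0.9692 0.4898 0.0429] [0.9977 0.6182 1.0872]
top brass [144  14   7   2   8] [147.1  14.9] [0.9659 0.3908 0.0047] [0.968  0.3984 0.0098]
top brass [260 171   8   9  45] [263.5 175.1] [0.5235 0.066  0.0992] [0.5333 0.0746 0.1058]
top brass [213 270  20  19 221] [221.7 279.5] [0.2806 0.1597 0.0995] [0.3927 0.1864 1.0872]
top brass [596 368   6   3  11] [598.5 368.8] [ 0.1495 -0.5529  0.3338] [ 0.1515 -0.5481  0.3356]
top green [201 158   5   8  30] [202.8 161.6] [0.5664 0.227  0.0333]
```

View pics/scene1.png

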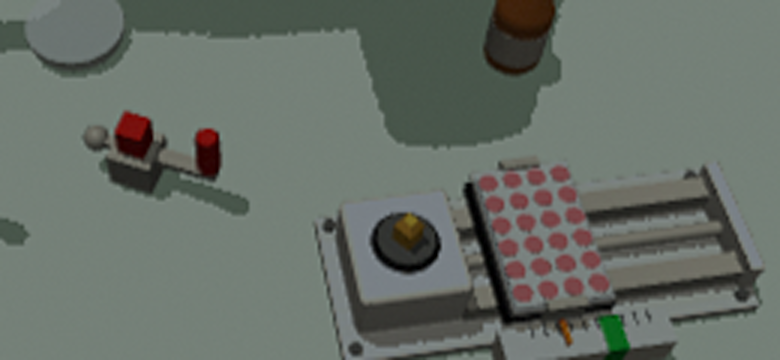

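View pics/top1.png

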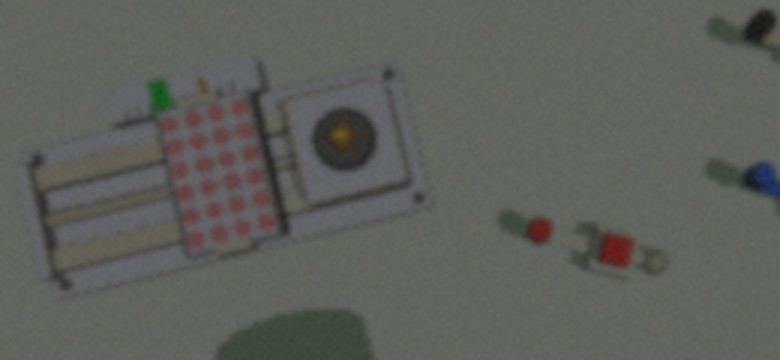

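```bash
cat >> h.py <<'E'
np.set_printoptions(precision=4,suppress=True)
def goto(p,phi=None,tilt_fix=True):
    """relative move: shift mm & rotvec deg in tool axes to world p with tool down and tool z at angle phi (deg)"""
    s=state(); A=R.from_rotvec(s["eef_rot"]).as_matrix()
    if phi is None: phi=np.degrees(np.arctan2(A[1,2],A[0,2]))
    f=np.radians(phi); z=np.array([np.cos(f),np.sin(f),0]); y=np.array([0,0,-1.]); x=np.cross(y,z)
    B=np.column_stack([x,y,z])
    return (A.T@(np.asarray(p)-s["tool_pos"])*1000).round(1), np.degrees(R.from_matrix(A.T@B).as_rotvec()).round(2)
E
python3 - <<'E'
from h import *
s=state();A=R.from_rotvec(s["eef_rot"]).as_matrix();print(A, np.degrees(np.arctan2(A[1,2],A[0,2])))
# view pose of shaft: TCP such that camera looks at it
for phi in (-14+0,-14+180,75,-105): print(phi,goto([0.525,0.067,0.30],phi))
E
```

```text
[[-0.9586 -0.0002  0.2848]
 [-0.2848  0.0006 -0.9586]
 [-0.     -1.     -0.0006]] -73.4538241506405
-14 (array([-522.3,  -85.4, -539.6]), array([  0.03, -59.45,  -0.02]))
166 (array([-522.3,  -85.4, -539.6]), array([  0.02, 120.55,   0.04]))
75 (array([-522.3,  -85.4, -539.6]), array([   0.01, -148.45,   -0.05]))
-105 (array([-522.3,  -85.4, -539.6]), array([ 0.03, 31.55,  0.01]))
```

>>> jog_arm(
  moves=[
    [-522,-5,-540,0,-59.5,0,1],
    [-522,-5,-540,0,-59.5,0,1],
    [-522,-5,-540,0,-59.5,0,1],
    [-522,-5,-540,0,-59.5,0,1],
    [-522,-5,-540,0,-59.5,0,1],
    [-522,-5,-540,0,-59.5,0,1],
    [-522,-5,-540,0,-59.5,0,1],
    [-522,-5,-540,0,-59.5,0,1],
  ],
)

```text
time_s: 0.92
tool_pos: [0.3322, -0.3016, 0.217]
eef_rot: [-1.065, 1.409, -1.41]
ft_force: [0.9, -0.1, -0.2]
gripper_width: 0.0919
```

```bash
python3 -c "
from h import *
print(goto([0.525,0.067,0.22],-14))"
```

```text
(array([-407.2,   -3.1,   84.9]), array([-0.03, -1.83,  0.01]))
```

>>> jog_arm(
  moves=[
    [-407,-3,85,0,-1.8,0,1],
    [-407,-3,85,0,-1.8,0,1],
    [-407,-3,85,0,-1.8,0,1],
    [-407,-3,85,0,-1.8,0,1],
    [-407,-3,85,0,-1.8,0,1],
    [-407,-3,85,0,-1.8,0,1],
    [-407,-3,85,0,-1.8,0,1],
    [-407,-3,85,0,-1.8,0,1],
  ],
)

```text
time_s: 1.58
tool_pos: [0.4887, -0.0068, 0.2194]
eef_rot: [-1.08, 1.391, -1.391]
ft_force: [0.5, -0.7, -0.3]
gripper_width: 0.0922
```

```bash
python3 -c "
from h import *
print(goto([0.525,0.067,0.22],-14))"
```

```text
(array([-80.5,  -0.5,  16.9]), array([-0.03, -0.34, -0.  ]))
```

>>> jog_arm(
  moves=[
    [-80,0,17,0,0,0,1],
    [-80,0,17,0,0,0,1],
    [-80,0,17,0,0,0,1],
    [-80,0,17,0,0,0,1],
    [-80,0,17,0,0,0,1],
  ],
)

```text
time_s: 2.0
tool_pos: [0.5238, 0.0642, 0.2188]
eef_rot: [-1.082, 1.391, -1.391]
ft_force: [-0.5, -0.9, 0.3]
gripper_width: 0.0921
```

```bash
python3 - <<'E'
from h import *
print(state()["tool_pos"],state()["joint_velocities"],state()["qpos"])
d=grab("wrist"); np.save("w1.npy",d,allow_pickle=True)
cv2.imwrite("pics/w1.png",d["image"][:,:,::-1])
print(pix(d,[0.525,0.067,0.104]))
h=d["hsv"];br=(h[...,0]>10)&(h[...,0]<32)&(h[...,1]>90)&(h[...,2]>40)
for m,st,c in blobs(br,30):
    P=d["P"][m]; t=P[P[:,2]>np.percentile(P[:,2],90)-.004]; print(st,c,t.mean(0),t.min(0),t.max(0),len(t))
E
```

```text
[0.5238 0.0642 0.2188] [-0.0275 -0.0117  0.0137 -0.0006  0.0019  0.0002] [ 0.1193  0.198   1.8349 -0.0004  1.1098  0.3691]
[323.2528 195.9885]
[330  57  15  10  63] [337.0159  61.6825] [0.5714 0.1903 0.0473] [0.5412 0.1365 0.0399] [0.58   0.1943 0.39  ] 62
[  26  130   83   48 2561] [ 71.2956 154.6997] [0.2832 0.1669 0.1146] [0.2666 0.1365 0.1072] [0.5412 0.1789 0.39  ] 537
[116 130  20  37 144] [128.9236 146.5069] [0.2999 0.1649 0.0124] [0.2884 0.1437 0.01  ] [0.3042 0.1867 0.0177] 80
[311 181  21  24 315] [321.4921 192.2825] [0.5242 0.0709 0.1148] [0.516  0.0605 0.1015] [0.5412 0.1365 0.39  ] 136
[ 112  295   39   61 1096] [126.6314 325.6761] [0.4812 0.0997 0.3279] [0.4783 0.0922 0.3251] [0.5412 0.1365 0.39  ] 646
[ 493  295   39   61 1095] [516.2995 325.6   ] [0.5763 0.0752 0.3276] [0.5739 0.0678 0.3251] [0.5791 0.0818 0.3307] 628
[ 299  371  341   13 2845] [500.3438 378.6376] [0.5666 0.0715 0.3346] [0.5217 0.0615 0.3317] [0.5998 0.1365 0.39  ] 2822
```

View pics/w1.png

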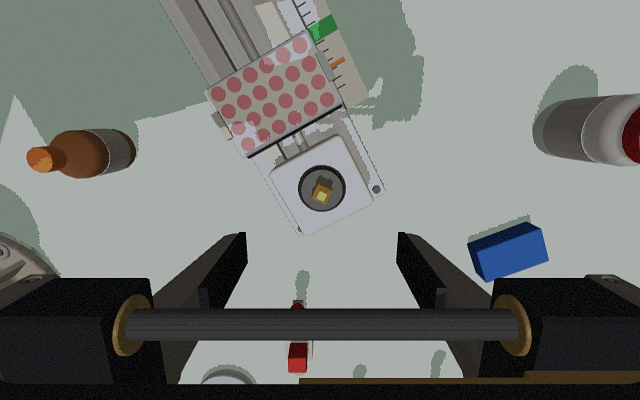

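```bash
python3 - <<'E'
from h import *
d=np.load("w1.npy",allow_pickle=True).item()
c=d["image"][165:225,290:355,::-1]
cv2.imwrite("pics/w1c.png",cv2.resize(c,None,fx=9,fy=9,interpolation=cv2.INTER_CUBIC))
h=d["hsv"];v=h[...,2].astype(int)
br=(h[...,0]>10)&(h[...,0]<32)&(h[...,1]>90)&(h[...,2]>40); br[:, :300]=0;br[:,345:]=0;br[:170]=0;br[225:]=0
print(np.percentile(v[br],[5,25,50,75,95]))
P=d["P"]
for lo,hi in ((.1025,.108),(.0985,.1025),(.094,.0985),(.08,.094)):
    m=br&(P[...,2]>lo)&(P[...,2]<hi); print(lo,m.sum(),P[m].mean(0))
def rect(Q):
    r=cv2.minAreaRect((Q[:,:2]*1000).astype(np.float32)); return r
m=br&(P[...,2]>.1005)&(P[...,2]<.112); print("top",rect(onplane(d,m,.104)))
bright=br&(v>170);print(bright.sum(),rect(onplane(d,bright,.104)), onplane(d,bright,.104).mean(0))
m=br&(P[...,2]>.079)&(P[...,2]<.112); print("all",rect(P[m]))
for a in (-0.014,): pass
E
```

```text
[ 70. 107. 124. 136. 172.]
0.1025 113 [0.5234 0.0683 0.1047]
0.0985 95 [0.5239 0.0696 0.1004]
0.094 48 [0.5245 0.0702 0.0973]
0.08 50 [0.5257 0.0742 0.0874]
top ((523.5859375, 68.7072525024414), (12.478421211242676, 12.769867897033691), 50.071556091308594)
32 ((523.3252563476562, 67.70198822021484), (6.297738552093506, 6.724636077880859), 48.52093505859375) [0.5234 0.0677 0.104 ]
all ((521.9222412109375, 66.36553955078125), (20.595500946044922, 15.87444019317627), 50.68510437011719)
```

View pics/w1c.png

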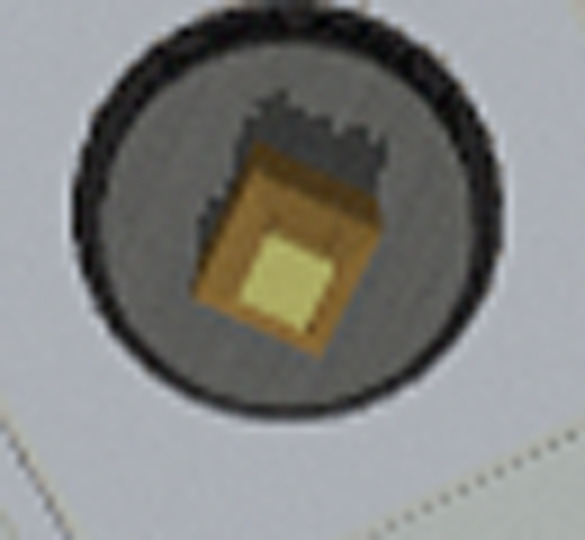

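```bash
python3 - <<'E'
from h import *
d=np.load("w1.npy",allow_pickle=True).item()
K=d["mtx"]
def cast(u,v,z):
    r=d["M"][:3,:3]@np.array([(u-K[0,2])/K[0,0],(v-K[1,2])/K[1,1],1]);o=d["M"][:3,3];return o+r*(z-o[2])/r[2]
def cr(pts,z):
    Q=np.array([cast(290+(a+.5)/9-.5,165+(b+.5)/9-.5,z) for a,b in pts]);
    e=np.roll(Q,-1,0)-Q; print(Q.mean(0),np.linalg.norm(e,axis=1)*1000,np.degrees(np.arctan2(e[:,1],e[:,0]))%90)
cr([(260,145),(382,222),(320,357),(193,300)],.096)
cr([(272,233),(334,265),(305,333),(240,300)],.104)
# collar: top face ellipse (inner gray) left/right/top/bottom
cr([(100,215),(285,40),(472,215),(285,400)],.078)
P=d["P"];h=d["hsv"]
gray=(h[...,1]<60)&(h[...,2]<115)&(P[...,2]>.070)&(P[...,2]<.084); gray[:,:290]=0;gray[:,355:]=0;gray[:165]=0;gray[225:]=0
q=P[gray];print(gray.sum(),q.mean(0),cv2.minEnclosingCircle((q[:,:2]*1000).astype(np.float32)))
for n,m in (("pointer",(h[...,0]>5)&(h[...,0]<25)&(h[...,1]>130)),("green",(h[...,0]>45)&(h[...,0]<75)&(h[...,1]>120))):
    m=m.copy();m[:,:300]=0;m[:,360:]=0;m[90:]=0
    q=P[m];print(n,m.sum(),np.median(q,0),cv2.minAreaRect((q[:,:2]*1000).astype(np.float32)))
E
```

```text
[0.5237 0.0684 0.096 ] [16.1224 17.0506 15.7479 19.2365] [42.9766 51.9792 50.75   52.5138]
[0.5234 0.0674 0.104 ] [7.6281 8.2835 8.0252 8.2811] [47.7944 53.3916 47.9865 50.6377]
[0.5234 0.0687 0.078 ] [30.1681 30.3244 31.741  31.5651] [29.2538 32.4246 31.5773 29.4908]
1399 [0.5241 0.0702 0.0772] ((523.2921752929688, 67.68280792236328), 26.12235450744629)
pointer 59 [0.5714 0.1908 0.0416] ((555.8267211914062, 168.20339965820312), (68.77053833007812, 12.23055362701416), 55.1737174987793)
green 427 [0.565  0.2277 0.0355] ((561.28466796875, 186.81629943847656), (104.0123291015625, 30.439599990844727), 84.56749725341797)
```

```bash
python3 -c "
from h import *
print(goto([0.4355,-0.1525,0.18],-15))"
```

```text
(array([231.2,  39.1, -31.8]), array([0.04, 0.63, 0.03]))
```

>>> jog_arm(
  moves=[
    [230,10,-32,0,0.6,0,1],
    [230,20,-32,0,0.6,0,1],
    [230,39,-32,0,0.6,0,1],
    [230,39,-32,0,0.6,0,1],
    [230,39,-32,0,0.6,0,1],
    [230,39,-32,0,0.6,0,1],
    [230,39,-32,0,0.6,0,1],
    [230,39,-32,0,0.6,0,1],
  ],
)

```text
time_s: 2.72
tool_pos: [0.4347, -0.1525, 0.1801]
eef_rot: [-1.071, 1.403, -1.402]
ft_force: [1.0, -0.2, 0.4]
gripper_width: 0.0918
```

>>> jog_arm(
  moves=[
    [0,0,0,0,0,0,1],
    [0,0,0,0,0,0,1],
  ],
)

```text
time_s: 2.88
tool_pos: [0.4366, -0.1503, 0.1806]
eef_rot: [-1.073, 1.399, -1.399]
ft_force: [0.6, -0.2, 0.4]
gripper_width: 0.0922
```

```bash
python3 - <<'E'
from h import *
print(state()["tool_pos"])
d=grab("wrist"); np.save("w2.npy",d,allow_pickle=True)
cv2.imwrite("pics/w2.png",d["image"][:,:,::-1])
for m,st,c in blobs(red(d),30):
    P=d["P"][m]; zt=np.percentile(P[:,2],80); t=P[(P[:,2]>zt-.003)&(P[:,2]<zt+.005)]; print(st,c,t.mean(0),t.min(0),t.max(0),len(t),cv2.minAreaRect((t[:,:2]*1000).astype(np.float32)))
E
```

```text
[ 0.4366 -0.1503  0.1806]
[309 125  21  22 341] [319.2698 135.2141] [ 0.4496 -0.0897  0.084 ] [ 0.4409 -0.0987  0.0818] [ 0.4586 -0.0809  0.0865] 332 ((449.492919921875, -89.69589233398438), (18.049209594726562, 16.71505355834961), 47.159854888916016)
[309 187  24  28 559] [320.644  201.8801] [ 0.4341 -0.1522  0.0691] [ 0.4206 -0.166   0.0667] [ 0.4473 -0.1396  0.071 ] 538 ((433.73577880859375, -152.70367431640625), (23.22218132019043, 22.719364166259766), 75.5570297241211)
```

View pics/w2.png

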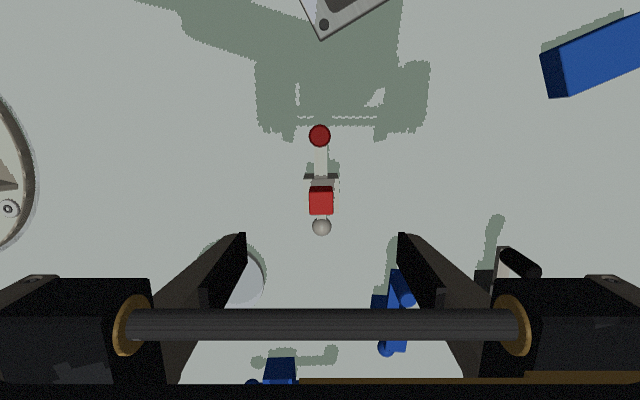

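```bash
python3 -c "
from h import *
print(goto([0.434,-0.1524,0.045],-14.1))"
```

```text
(array([  3. , 135.6,  -2.1]), array([-0.04, -0.82, -0.01]))
```

>>> jog_arm(
  moves=[
    [3,40,-2,0,-0.8,0,0.3],
    [3,80,-2,0,-0.8,0,0.3],
    [3,100,-2,0,-0.8,0,0.3],
    [3,115,-2,0,-0.8,0,0.3],
    [3,125,-2,0,-0.8,0,0.3],
    [3,130,-2,0,-0.8,0,0.3],
    [3,130,-2,0,-0.8,0,0.3],
    [3,130,-2,0,-0.8,0,0.3],
  ],
)

```text
time_s: 3.6
tool_pos: [0.4343, -0.1528, 0.0508]
eef_rot: [-1.082, 1.388, -1.389]
ft_force: [-0.1, 0.4, 0.1]
gripper_width: 0.06
```

```bash
python3 -c "
from h import *
print(goto([0.434,-0.1524,0.044],-14.1))"
```

```text
(array([-0.3,  6.8, -0.4]), array([-0.04, -0.02,  0.  ]))
```

>>> jog_arm(
  moves=[
    [0,7,0,0,0,0,0.3],
    [0,7,0,0,0,0,-0.9],
    [0,7,0,0,0,0,-0.9],
    [0,7,0,0,0,0,-0.9],
    [0,7,0,0,0,0,-0.9],
    [0,7,0,0,0,0,-0.9],
    [0,7,0,0,0,0,-0.9],
    [0,7,0,0,0,0,-0.9],
  ],
  squeeze=35,
)

```text
time_s: 4.27
tool_pos: [0.434, -0.1531, 0.0434]
eef_rot: [-1.082, 1.388, -1.389]
ft_force: [0.8, 0.3, 0.7]
gripper_width: 0.0236
```

>>> jog_arm(
  moves=[
    [0,-10,0,0,0,0,-0.9],
    [0,-35,0,0,0,0,-0.9],
    [0,-70,0,0,0,0,-0.9],
    [0,-110,0,0,0,0,-0.9],
    [0,-145,0,0,0,0,-0.9],
    [0,-150,0,0,0,0,-0.9],
    [0,-150,0,0,0,0,-0.9],
  ],
)

```text
time_s: 4.85
tool_pos: [0.4348, -0.1533, 0.1956]
eef_rot: [-1.079, 1.385, -1.392]
ft_force: [-0.3, -0.0, -4.0]
gripper_width: 0.0235
```

```bash
python3 - <<'E'
from h import *
s=state();print(s["tool_pos"],s["gripper_width"],s["ft_force"])
print(goto([0.5236,0.068,0.20],-40))
d=grab("wrist")
cv2.imwrite("pics/w3.png",d["image"][:,:,::-1])
A=R.from_rotvec(s["eef_rot"]).as_matrix()
for m,st,c in blobs(red(d),30):
    P=(d["P"][m]-s["tool_pos"])@A*1000; t=P[P[:,1]<np.percentile(P[:,1],20)+3]; print(st,c,t.mean(0),t.min(0),t.max(0),len(t))
E
```

```text
[ 0.4348 -0.1533  0.1956] 0.023485134988773606 [-0.2606 -0.0374 -3.9657]
(array([-236.3,   -4.3,   32. ]), array([-0.27, 25.84, -0.04]))
[ 300  120   44   45 1495] [321.0682 141.895 ] [-65.4481 -40.9761  -1.2994] [ -74.5579 -171.2402  -10.449 ] [-55.7857 -38.2387   7.7522] 1467
[ 300  227   44   58 2338] [321.5329 256.6322] [ -1.7041 -26.6676  -1.1785] [ -74.2241 -171.2402  -12.9005] [ 11.7725 -23.2335  10.5685] 1790
```

View pics/w3.png

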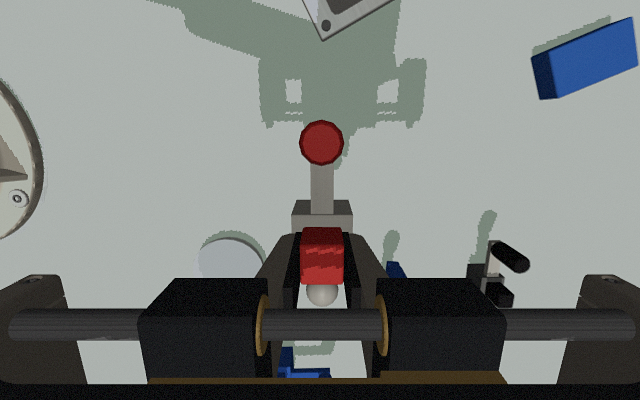

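```bash
python3 -c "
from h import *
print(goto([0.5243,0.0673,0.19],-40))"
```

```text
(array([-235.7,    3.5,   34.2]), array([-0.07, 25.84, -0.01]))
```

>>> jog_arm(
  moves=[
    [-30,3,4,0,3,0,-0.9],
    [-60,3,9,0,7,0,-0.9],
    [-95,3,14,0,11,0,-0.9],
    [-130,3,19,0,15,0,-0.9],
    [-165,3,24,0,19,0,-0.9],
    [-200,3,29,0,23,0,-0.9],
    [-225,3,33,0,25.8,0,-0.9],
    [-236,3,34,0,25.8,0,-0.9],
  ],
)

```text
time_s: 5.57
tool_pos: [0.5238, 0.0703, 0.1875]
eef_rot: [-0.797, 1.705, -1.701]
ft_force: [-0.7, 0.3, -4.0]
gripper_width: 0.0236
```

>>> jog_arm(
  moves=[
    [0,0,0,0,0,0,-0.9],
    [0,0,0,0,0,0,-0.9],
    [0,0,0,0,0,0,-0.9],
  ],
)

```text
time_s: 5.82
tool_pos: [0.523, 0.0665, 0.1889]
eef_rot: [-0.798, 1.702, -1.702]
ft_force: [-0.5, 0.4, -3.7]
gripper_width: 0.0234
```

```bash
python3 - <<'E'
from h import *
s=state();print(s["tool_pos"],s["gripper_width"],s["ft_force"],s["ft_torque"])
print(goto([0.5243,0.0673,0.15],-40))
d=grab("scene")
c=d["image"][170:290,300:500,::-1]
cv2.imwrite("pics/s3.png",cv2.resize(c,None,fx=4,fy=4,interpolation=cv2.INTER_CUBIC))
E
```

```text
[0.523  0.0665 0.1889] 0.023417974781214088 [-0.4902  0.3679 -3.7381] [-0.0622  0.0306 -0.0205]
(array([-1.6, 38.9,  0.5]), array([0.09, 0.08, 0.14]))
```

View pics/s3.png

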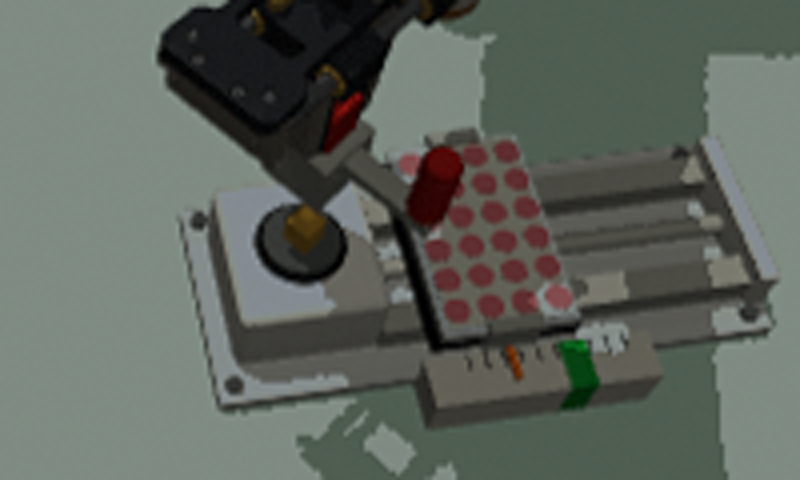

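>>> jog_arm(
  moves=[
    [-1.5,15,0.5,0,0,0,-0.9],
    [-1.5,28,0.5,0,0,0,-0.9],
    [-1.5,38,0.5,0,0,0,-0.9],
    [-1.5,44,0.5,0,0,0,-0.9],
    [-1.5,48,0.5,0,0,0,-0.9],
    [-1.5,48,0.5,0,0,0,-0.9],
  ],
)

```text
time_s: 6.37
tool_pos: [0.5252, 0.0679, 0.1416]
eef_rot: [-0.795, 1.703, -1.702]
ft_force: [0.2, 0.3, -3.6]
gripper_width: 0.0232
```

```bash
python3 -c "
from h import *
s=state();print(s['tool_pos'],s['ft_force'],s['ft_torque'],goto([0.5243,0.0673,0.1214],-40))"
```

```text
[0.5252 0.0679 0.1416] [ 0.187   0.3232 -3.5778] [-0.0383 -0.0483 -0.0402] (array([ 1. , 20.2, -0.3]), array([0.04, 0.02, 0.05]))
```

>>> jog_arm(
  moves=[
    [0.8,3,0,0,0,0,-0.9],
    [0.8,6,0,0,0,0,-0.9],
    [0.8,9,0,0,0,0,-0.9],
    [0.8,12,0,0,0,0,-0.9],
    [0.8,12,0,0,0,0,-0.9],
  ],
)

```text
time_s: 6.78
tool_pos: [0.5249, 0.0678, 0.1297]
eef_rot: [-0.795, 1.702, -1.702]
ft_force: [0.4, 0.1, -3.7]
gripper_width: 0.0237
```

>>> jog_arm(
  moves=[
    [0,3,0,0,0,0,-0.9],
    [0,6,0,0,0,0,-0.9],
    [0,7.5,0,0,0,0,-0.9],
    [0,8.5,0,0,0,0,-0.9],
    [0,8.5,0,0,0,0,-0.9],
  ],
)

```text
time_s: 7.2
tool_pos: [0.5251, 0.0678, 0.1216]
eef_rot: [-0.795, 1.702, -1.702]
ft_force: [0.3, 0.5, -4.3]
gripper_width: 0.0236
```

>>> jog_arm(
  moves=[
    [0,1,0,0,0,0,-0.9],
    [0,2,0,0,0,0,-0.9],
    [0,2,0,0,0,0,-0.9],
  ],
)

```text
time_s: 7.45
tool_pos: [0.5254, 0.0678, 0.1212]
eef_rot: [-0.794, 1.701, -1.702]
ft_force: [-5.2, -2.1, 14.7]
gripper_width: 0.024
```

>>> jog_arm(
  moves=[
    [0,-1.5,0,0,0,0,0.3],
    [0,-1.5,0,0,0,0,0.3],
    [0,-1.5,0,0,0,0,0.3],
    [0,-1.5,0,0,0,0,0.3],
    [0,-30,0,0,0,0,0.3],
    [0,-60,0,0,0,0,0.3],
    [0,-60,0,0,0,0,0.3],
    [0,-60,0,0,0,0,0.3],
  ],
)

```text
time_s: 8.12
tool_pos: [0.5264, 0.068, 0.1812]
eef_rot: [-0.791, 1.7, -1.702]
ft_force: [-0.2, 0.2, -0.7]
gripper_width: 0.0598
```

```bash
python3 - <<'E'
from h import *
s=state();print(s["tool_pos"],s["gripper_width"],s["ft_force"])
d=grab("wrist")
cv2.imwrite("pics/w4.png",d["image"][:,:,::-1])
A=R.from_rotvec(s["eef_rot"]).as_matrix()
for m,st,c in blobs(red(d),100):
    Pw=d["P"][m];k=Pw[:,2]<.3;P=(Pw-s["tool_pos"])@A*1000;P=P[k];Pw=Pw[k]
    if st[1]<80:continue
    k=P[:,1]<np.percentile(P[:,1],20)+3; print(st,c,P[k].mean(0),Pw[k].mean(0),k.sum(),cv2.minAreaRect(P[k][:,[0,2]].astype(np.float32)))
E
```

```text
[0.5264 0.068  0.1812] 0.05983951000452176 [-0.2277  0.1566 -0.7123]
[305 124  31  31 715] [319.8881 138.7483] [-62.9447  19.4504  -1.8706] [0.5655 0.1174 0.1619] 693 ((-62.72417068481445, -1.9329099655151367), (18.392383575439453, 18.349760055541992), 16.00884437561035)
[ 304  204   33   41 1245] [320.2072 223.8321] [ 1.2055 34.1059 -1.783 ] [0.5244 0.0682 0.1471] 977 ((1.703598976135254, -1.9423551559448242), (23.22160530090332, 23.269432067871094), 0.6226164102554321)
```

View pics/w4.png

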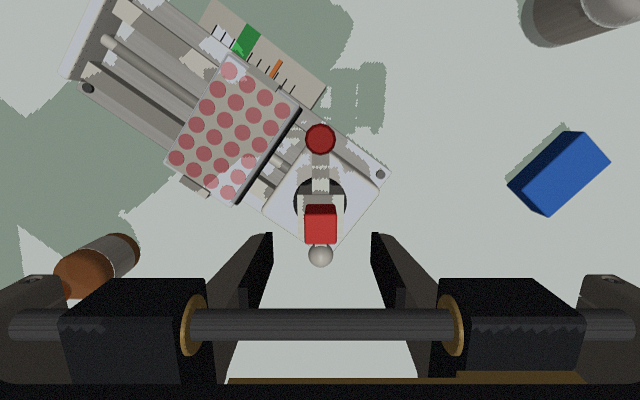

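>>> jog_arm(
  moves=[
    [-32,0,-0.5,0,0,0,0.3],
    [-63,0,-0.5,0,0,0,0.3],
    [-63,0,-0.5,0,0,0,0.3],
    [-63,25,-0.5,0,0,0,0.3],
    [-63,45,-0.5,0,0,0,0.3],
    [-63,54,-0.5,0,0,0,0.3],
    [-63,57,-0.5,0,0,0,0.3],
    [-63,57,-0.5,0,0,0,0.3],
  ],
  squeeze=15,
)

```text
time_s: 8.83
tool_pos: [0.5643, 0.116, 0.1216]
eef_rot: [-0.797, 1.703, -1.702]
ft_force: [-0.2, 0.4, 0.2]
gripper_width: 0.0597
```

```bash
python3 -c "
from h import *
s=state();print(s['tool_pos'],s['ft_force']); f=np.radians(50); h=np.array([.5253+.065*np.cos(f),.0676+.065*np.sin(f),.122]);print(h,goto(h,-40))"
```

```text
[0.5643 0.116  0.1216] [-0.1811  0.3829  0.2127]
[0.5671 0.1174 0.122 ] (array([-2.8, -0.4,  1.3]), array([0.09, 0.03, 0.11]))
```

>>> jog_arm(
  moves=[
    [-2,0,0.7,0,0,0,0.3],
    [-2,0,0.7,0,0,0,-0.9],
    [-2,0,0.7,0,0,0,-0.9],
    [-2,0,0.7,0,0,0,-0.9],
    [-2,0,0.7,0,0,0,-0.9],
    [-2,0,0.7,0,0,0,-0.9],
    [-2,0,0.7,0,0,0,-0.9],
  ],
  squeeze=15,
)

```text
time_s: 9.42
tool_pos: [0.5671, 0.1175, 0.1229]
eef_rot: [-0.794, 1.701, -1.702]
ft_force: [0.6, -0.0, 0.3]
gripper_width: 0.0216
```

```bash
python3 -c "
from h import *
s=state();print(s['tool_pos'],s['ft_force'],s['gripper_width']); C=np.array([.5253,.0676]);v=s['tool_pos'][:2]-C;print(np.linalg.norm(v),np.degrees(np.arctan2(v[1],v[0])))
A=R.from_rotvec(s['eef_rot']).as_matrix();print(np.degrees(np.arctan2(A[1,2],A[0,2])))"
```

```text
[0.5671 0.1175 0.1229] [ 0.6212 -0.0157  0.2757] 0.02157416656942539
0.06508199198581885 50.03079432627625
-39.958116092649384
```

>>> jog_arm(
  moves=[
    [0.6,0,8.5,0,0,0,-0.9],
    [2.2,0,16.8,0,0,0,-0.9],
    [5,0,24.9,0,0,0,-0.9],
    [8.7,0,32.5,0,0,0,-0.9],
    [13.4,0,39.6,0,0,0,-0.9],
    [19,0,46,0,0,0,-0.9],
    [25.4,0,51.6,0,0,0,-0.9],
    [32.5,0,56.3,0,0,0,-0.9],
  ],
)

```text
time_s: 10.08
tool_pos: [0.589, 0.0555, 0.1225]
eef_rot: [-0.795, 1.703, -1.702]
ft_force: [-3.0, 2.5, 0.1]
gripper_width: 0.0199
```

```bash
cat >> h.py <<'E'
def chk():
    s=state();C=np.array([.5253,.0676]);v=s['tool_pos'][:2]-C;print(s['tool_pos'],s['ft_force'],s['gripper_width'],np.linalg.norm(v),np.degrees(np.arctan2(v[1],v[0])))
E
python3 -c "
from h import *
chk()
d=grab('scene')
c=d['image'][170:290,300:500,::-1]
cv2.imwrite('pics/s4.png',cv2.resize(c,None,fx=4,fy=4,interpolation=cv2.INTER_CUBIC))"
```

```text
[0.589  0.0555 0.1225] [-3.0425  2.4976  0.0794] 0.019908407259565594 0.06484353110664395 -10.770995401548802
```

View pics/s4.png

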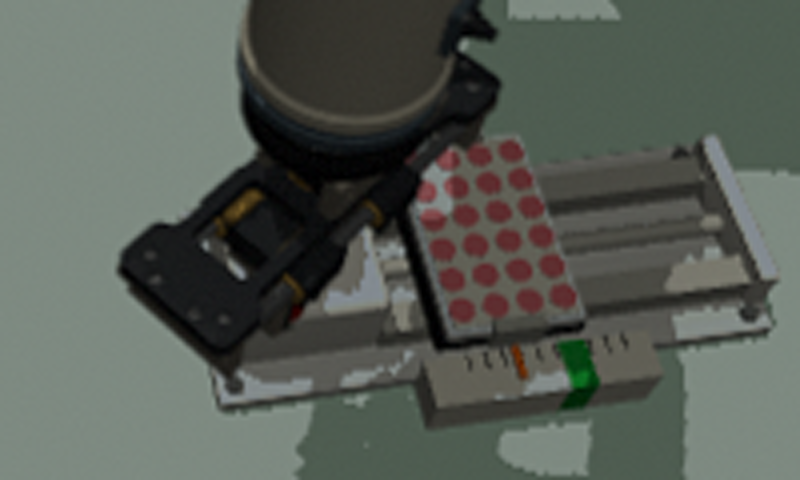

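>>> jog_arm(
  moves=[
    [15.7,0,6.5,0,0,0,-0.9],
    [32.5,0,8.7,0,0,0,-0.9],
    [49.3,0,6.5,0,0,0,-0.9],
    [65,0,0,0,0,0,-0.9],
    [78.5,0,-10.3,0,0,0,-0.9],
    [88.8,0,-23.8,0,0,0,-0.9],
    [95.3,0,-39.5,0,0,0,-0.9],
    [97.5,0,-56.3,0,0,0,-0.9],
  ],
)

```text
time_s: 10.8
tool_pos: [0.4838, 0.0173, 0.1229]
eef_rot: [-0.79, 1.7, -1.703]
ft_force: [5.8, 3.8, -4.7]
gripper_width: 0.0193
```

```bash
python3 -c "
from h import *
chk()"
```

```text
[0.4838 0.0173 0.1229] [ 5.8007  3.7548 -4.6979] 0.019324067249296032 0.06526615750465932 -129.52623857755984
```

Tracking is good, so I'll continue.

>>> jog_arm(
  moves=[
    [-2.2,0,-16.8,0,0,0,-0.9],
    [-8.7,0,-32.5,0,0,0,-0.9],
    [-19,0,-46,0,0,0,-0.9],
    [-32.5,0,-56.3,0,0,0,-0.9],
    [-48.2,0,-62.8,0,0,0,-0.9],
    [-65,0,-65,0,0,0,-0.9],
    [-81.8,0,-62.8,0,0,0,-0.9],
    [-97.5,0,-56.3,0,0,0,-0.9],
  ],
)

```text
time_s: 11.47
tool_pos: [0.5027, 0.1294, 0.123]
eef_rot: [-0.795, 1.701, -1.701]
ft_force: [-0.8, -1.4, -1.5]
gripper_width: 0.0197
```

>>> jog_arm(
  moves=[
    [-13.5,0,10.3,0,0,0,-0.9],
    [-23.8,0,23.8,0,0,0,-0.9],
    [-30.3,0,39.5,0,0,0,-0.9],
    [-32.5,0,56.3,0,0,0,-0.9],
  ],
)

```text
time_s: 11.8
tool_pos: [0.5678, 0.1173, 0.1228]
eef_rot: [-0.795, 1.7, -1.701]
ft_force: [-3.5, -2.5, -0.5]
gripper_width: 0.0196
```

```bash
python3 -c "
from h import *
chk()
for n,b in (('scene',(170,290,300,500)),('top',(130,230,150,310))):
    d=grab(n)
    c=d['image'][b[0]:b[1],b[2]:b[3],::-1]
    cv2.imwrite('pics/%s5.png'%n,cv2.resize(c,None,fx=4,fy=4,interpolation=cv2.INTER_CUBIC))"
```

```text
[0.5678 0.1173 0.1228] [-3.4705 -2.5399 -0.4673] 0.01955150132737019 0.06543634660246875 49.44489976438268
```

View pics/scene5.png

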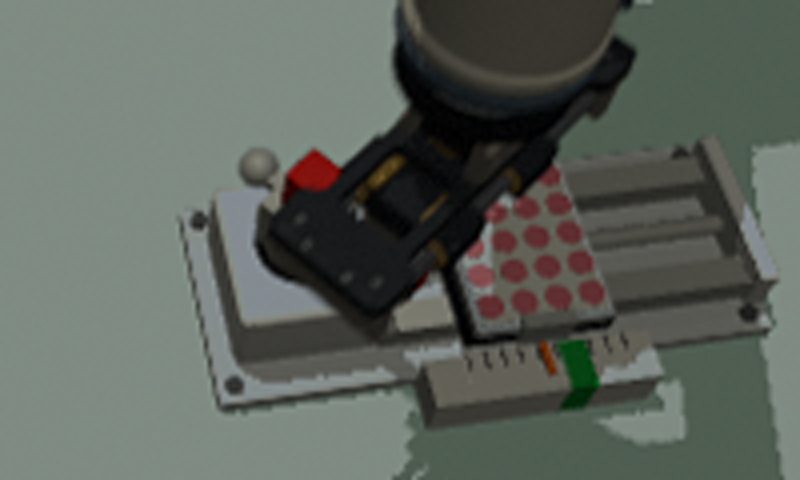

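View pics/top5.png

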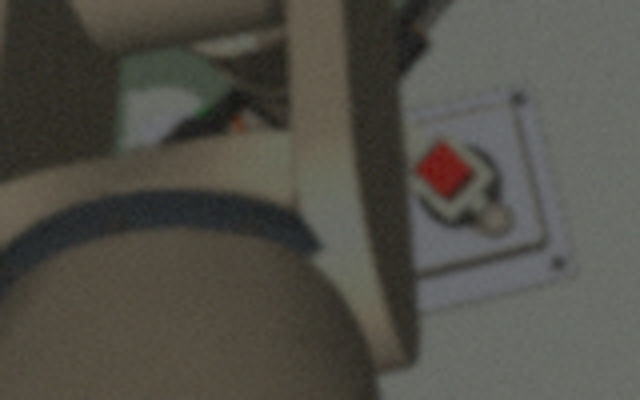

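>>> jog_arm(
  moves=[
    [2.2,0,16.8,0,0,0,-0.9],
    [8.7,0,32.5,0,0,0,-0.9],
    [19,0,46,0,0,0,-0.9],
    [32.5,0,56.3,0,0,0,-0.9],
    [48.2,0,62.8,0,0,0,-0.9],
    [65,0,65,0,0,0,-0.9],
    [81.8,0,62.8,0,0,0,-0.9],
    [97.5,0,56.3,0,0,0,-0.9],
  ],
)

```text
time_s: 12.57
tool_pos: [0.5464, 0.0062, 0.1226]
eef_rot: [-0.793, 1.703, -1.701]
ft_force: [-1.3, 9.2, -3.1]
gripper_width: 0.02
```

>>> jog_arm(
  moves=[
    [13.5,0,-10.3,0,0,0,-0.9],
    [23.8,0,-23.8,0,0,0,-0.9],
    [30.3,0,-39.5,0,0,0,-0.9],
    [32.5,0,-56.3,0,0,0,-0.9],
    [30.3,0,-73.1,0,0,0,-0.9],
    [23.8,0,-88.8,0,0,0,-0.9],
    [13.5,0,-102.3,0,0,0,-0.9],
    [0,0,-112.6,0,0,0,-0.9],
  ],
)

```text
time_s: 13.23
tool_pos: [0.4604, 0.0787, 0.1229]
eef_rot: [-0.793, 1.7, -1.702]
ft_force: [5.1, -2.1, -3.7]
gripper_width: 0.0193
```

```bash
python3 -c "
from h import *
chk()
for n,b in (('scene',(170,290,300,500)),):
    d=grab(n)
    c=d['image'][b[0]:b[1],b[2]:b[3],::-1]
    cv2.imwrite('pics/%s6.png'%n,cv2.resize(c,None,fx=4,fy=4,interpolation=cv2.INTER_CUBIC))"
```

```text
[0.4604 0.0787 0.1229] [ 5.0723 -2.0579 -3.7474] 0.019282315901806145 0.0658943525472767 170.26097368943388
```

View pics/scene6.png

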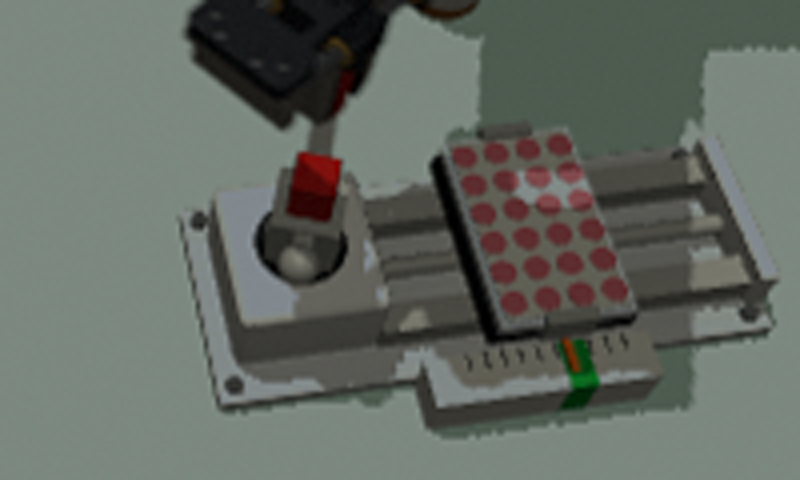

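>>> jog_arm(
  moves=[
    [-15.7,0,-6.5,0,0,0,-0.9],
    [-32.5,0,-8.7,0,0,0,-0.9],
    [-49.3,0,-6.5,0,0,0,-0.9],
    [-49.3,0,-6.5,0,0,0,-0.9],
  ],
)

```text
time_s: 13.62
tool_pos: [0.4896, 0.1222, 0.1233]
eef_rot: [-0.792, 1.7, -1.7]
ft_force: [-1.9, 3.6, 0.9]
gripper_width: 0.0195
```

>>> jog_arm(
  moves=[
    [0,0,0,0,0,0,0.1],
    [0,0,0,0,0,0,0.1],
    [0,0,0,0,0,0,0.1],
    [0,0,0,0,0,0,0.1],
    [0,-20,0,0,0,0,0.1],
    [0,-60,0,0,0,0,0.1],
    [0,-100,0,0,0,0,0.1],
    [0,-100,0,0,0,0,0.1],
  ],
)

```text
time_s: 14.28
tool_pos: [0.4915, 0.1213, 0.2296]
eef_rot: [-0.783, 1.697, -1.701]
ft_force: [1.8, 0.3, -0.2]
gripper_width: 0.0506
```

```bash
python3 - <<'E'
from h import *
chk(); print(goto([0.42,-0.08,0.26]))
d=grab("wrist");cv2.imwrite("pics/w7.png",d["image"][:,:,::-1])
d=grab("scene");c=d['image'][170:290,300:500,::-1]
cv2.imwrite('pics/scene7.png',cv2.resize(c,None,fx=4,fy=4,interpolation=cv2.INTER_CUBIC))
E
```

```text
[0.4915 0.1213 0.2296] [ 1.831   0.3074 -0.2326] 0.05064444755681962 0.06341098033577934 122.18343522835437
(array([199.9, -31.6,  74.7]), array([-0.35,  0.  , -0.47]))
```

View pics/w7.png

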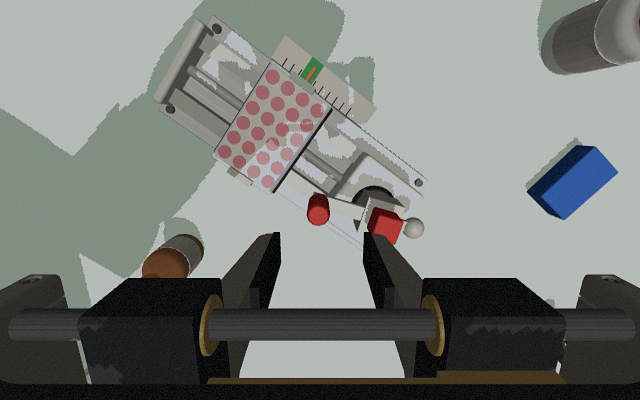

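View pics/scene7.png

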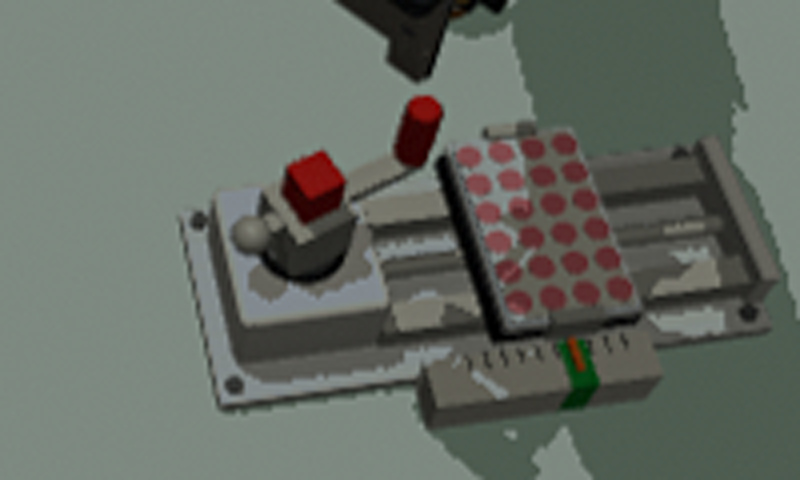

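The wrist view puts the pointer in the middle of the green band at (312,72), and the scene crop shows the same at (577,355). The crank sits on the shaft and the gripper is clear. I'll check the seating height once more, then hand in.

```bash
python3 - <<'E'
from h import *
from cell import hand_in
for n in ("wrist","scene"):
    d=grab(n)
    for m,st,c in blobs(red(d),30):
        P=d["P"][m];P=P[(P[:,2]<.25)&(P[:,2]>.05)]
        if len(P)<20 or np.hypot(*(P.mean(0)[:2]-[.525,.068]))>.1: continue
        print(n,c,"ztop",np.percentile(P[:,2],85),P.mean(0))
s=state();print(s["ft_force"],s["time_s"],s["joint_velocities"])
print(hand_in())
E
```

```text
wrist [320.0676 208.643 ] ztop 0.1625401356907955 [0.4897 0.1247 0.1558]
wrist [389.7584 224.4105] ztop 0.14775276263824497 [0.5253 0.0713 0.1441]
scene [405.7609 197.0652] ztop 0.1625864919163149 [0.4911 0.1223 0.1614]
scene [378.4356 213.4752] ztop 0.14749296476544138 [0.527  0.0677 0.1463]
[-0.757  -0.9143 -1.1922] 14.4833 [0.0035 0.0193 0.0103 0.0001 0.0007 0.0017]
the job is handed in; nothing more can be done
None
```

The job is done and handed in at about 14.5 s. I fitted the red-handled crank down onto the brass shaft until it met the collar, then wound it about 645° clockwise by its handle. After that I let go and raised the gripper clear.

- **Pointer:** the scene and wrist cameras both show it in the middle of the green band. I judged this by eye from the pictures, not from a measured carriage position.
- **Seating:** the top of the red grip reads 0.1475–0.148 m, against 0.146 m expected when fully seated. The handle top reads 0.1625 m, against 0.161 m. On the bench the cameras also read about 1 mm high, so I take the crank as fully seated. When I pressed it down, it stopped firmly on the collar at the expected height.
- **Robot:** the arm is about 7 cm above the handle and touching nothing, with wrist force under 2 N. The highest wrist force I saw was about 16 N, reported at the end of the seating press.
- **Disagreement between checks:** an early position estimate put the pointer 36–37 mm from the band centre. Pixel distances along the scale gave 31–36 mm. I settled it by looking again during winding and stopping on what the pictures showed.

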